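# Hold a spacer block against the sprung stop

## Task

Take the wooden spacer block out of its compartment in the bin, stand it upright on the base of the pressing fixture, centred, with a narrow side towards the stop plate, and push it squarely against the sprung plate until the pointer stands in the green field; never run the pointer deep into the red. Keep gripping the block and keep that steady push: the program finishes while the robot is still holding, so that I can drive the screw through the guide bush. Leave the gauges in the bin and the other things on the table alone.

Things in the scene. Friction and masses are not known exactly. Their poses are not given: they have to be found in the camera images.
- spacer_block: Wooden spacer block, a plain upright brown block 22 x 50 x 96 mm (its own x, y, z), about 60 g, standing in one of the four compartments of the bin (any of them). Origin: centre of its underside; z up; y along the 50 mm width. Grip it across the 22 mm (fingers closing along its x), near its upper part.
- bin: Grey open bin fixed to the table, 180 x 180 mm, walls 36 mm high, walls and floor 4 mm thick (floor 4 mm above the table), four compartments with centres 44 mm from the middle along its x and y. Origin: centre of its underside, z up. One holds the block, each other one a yellow gauge.
- fixture: Pressing fixture fixed to the table: light aluminium base, x -95 to +120 mm, 90 mm wide, top at z = 12 mm; blue spring housing x 50 to 110 mm; sliding stop plate before it. Origin: on the table below the middle of the plate's face at rest. x: direction to push (block to plate), z up. A dark line along y = 0 on the base: the block is centred on it.
- scale (a point): Middle of the green field of the scale on top of the blue housing (66 mm wide), 87 mm above the table, 78 mm along the fixture's x. Along x: white, 12 mm of green, red. A black pointer bar carried by the plate moves over it, 20 mm before this point at rest.
- stop_plate (a joint): Travel of the stop plate along the fixture's +x, 0 at rest, at most 0.040 m. A spring pushes it back with 400 N per metre (8 N at 0.020 m). The pointer is in the green from 0.014 to 0.026 m, in the red beyond.
- plate_face (a point): Middle of the stop plate's flat aluminium face, 60 mm above the table, moving with the plate. The face is 60 mm wide and spans 16 to 86 mm above the table; a brass guide bush is set flush in it. The pointer strip above the plate reaches 91 mm above the table.
- gauge_1: Yellow moulded coil gauge, a tube 19 mm in diameter, 25 mm high, standing in a compartment of the bin. Origin: centre of its underside. Leave it alone.
- gauge_2: Yellow moulded coil gauge, a tube 19 mm in diameter, 25 mm high, standing in a compartment of the bin. Origin: centre of its underside. Leave it alone.
- gauge_3: Yellow moulded coil gauge, a tube 19 mm in diameter, 25 mm high, standing in a compartment of the bin. Origin: centre of its underside. Leave it alone.
- tape: Roll of black tape lying flat, 98 x 100 x 18 mm. Origin: centre of its underside. Leave it alone.
- bottle: White glue bottle with a red nozzle, 41 mm in diameter, 131 mm high. Origin: centre of its underside. Leave it alone.
- lever_press: Dark green lever press standing on the table to the right of the bin, an obstacle: its column is 0.30 m high and its ball-ended lever reaches about 0.35 m; pass over or round it. In front of it stands a grey drawer cabinet, 150 mm square, 0.17 m high, centred about 0.14 m nearer the robot and 0.12 m to its left. Origin: about the middle of its base, on the table.
- pliers: Cutters with blue handles lying flat, 47 x 118 x 11 mm. Origin: centre of its underside. Leave it alone.

How it is judged:
On the way:
1. the block is gripped and lifted clear of the bin (height (world z) of spacer_block above 0.045 m and contact force between the fingers and spacer_block above 1 N), for 0.2 s.
At the end, for the whole second after the job is handed in: Block still gripped, on the fixture base (underside at most 5 mm above it), upright within 0.10 rad, narrow side square to the plate within 0.14 rad, centred within 10 mm, holding the plate steady at 13 to 27 mm of travel (5 to 11 N); the robot itself does not touch the fixture (value of joint stop_plate between 0.013 and 0.027 m and velocity of joint stop_plate between -0.01 and 0.01 m/s and contact force between spacer_block and fixture between 4 and 20 N and contact force between the fingers and spacer_block above 2 N and contact force between each of the arm, the fingers and fixture below 0.5 N and z of spacer_block in the frame of fixture between 0.009 and 0.017 m and angle between spacer_block's own z axis and vertical below 0.1 rad and angle between the y axis of spacer_block and the x axis of fixture, either way round below 0.14 rad and y of spacer_block in the frame of fixture between -0.01 and 0.01 m and x of spacer_block in the frame of plate_face between -0.032 and -0.019 m); the arm keeps its last pose, push and grip.
It fails at once if the stop plate is pushed deep into the red (beyond 34 mm of travel) (value of joint stop_plate above 0.034 m).
It fails at once if a bystander is moved more than 20 mm (distance of any of gauge_1, gauge_2, gauge_3, tape, bottle, pliers from where it was at the start of the episode above 0.02 m).
It also fails if it takes over 45 s, if anything falls off the work surface, if the arm or the gripper's body presses on something with over 40 N, if the wrist force passes 120 N, or if a joint passes its speed limit or range.

## Robot

A 6-joint arm with a two-finger parallel gripper is mounted at the origin on a cart in front of the work surface, level with it; the furniture and walls round the work are solid. World frame = base frame: x ahead of the robot, y to its left, z up, the work surface at z = 0. Lengths are in m, angles in rad, forces in N, time in s.
With the tool pointing down it reaches from about 0.275 to 0.725 m from the base axis. Payload 15.9 kg.
Tool frame: the origin (TCP) lies on the centre line of the jaws, within the pads' length; the fingertips stand tips_ahead ahead of it and the grasp point (between the pads) lies 2 mm behind it (tips_ahead is the distance from the TCP to the fingertips, in m); z points along the fingers, y is the line along which they close (so a half turn about z gives the same grasp; the last joint's range is limited). The gripper opens to 85 mm and grips with 20 to 120 N. Pads are 22 mm wide; open, the fingers measure 114 mm over their backs; the gripper's body (76 mm by 85 mm) begins 54 mm behind the grasp point. The pads swing forward as they close: fully open they stand 13 mm farther back than shut.
Start: joints at [1.344, 0.213, -0.034, 1.323, 0, 1.571], TCP at [0.112, 0.487, 0.248] pointing down, gripper open.
Joint ranges: [-2.98, 2.98], [-0.74, 1.72], [-1.14, 1.35], [-2.1, 2.04], [-1.57, 1.44], [-3.14, 3.14]. Speed limits (rad/s): [1.89, 1.89, 2.39, 2.57, 3.14, 3.14].

## Interface

Orientations are given as a unit quaternion [x, y, z, w].
In Python, from rig import * gives the robot as it stands.
- The arm moves only by the tool move_arm, never from a script. Its argument "deltas" is a list of rows, each a list of 2 entries, a list of its own where there are three numbers: the shift along the world's x, y, z normalised to -1 to 1, where 1 is 30 mm, then the turn about the world's z normalised to -1 to 1, where 1 is 30 degrees. A call has 1 to 8 rows; each row shifts and turns the commanded pose from where the row before left it; what a row does not reach is not made up. A row lasts 1/12 s, in which the tool goes at most 41.7 mm and 7.16 degrees, less where a joint would pass 70% of its speed; a pose out of reach is approached as far as the arm can. A call with a number of a shift or a turn outside -1 to 1 is refused whole. A call with a gripper value outside its range is refused whole. "jaw" is the opening, from 0 (shut) to 1 (fully open), set as the call begins (left out, the last holds). The fingers move at their own pace and stop on an object; "newtons" is the grip in N (left out, the last holds). Time passes only in rows, so rows that do not move let the fingers close. It gives the time, the measured TCP pose, the force, the opening and the grip force at its end, in the units of the state.
- get_obs(): the state, without advancing time (a new reading comes with each control period).
- camera(name): name is "side" or "top" or "wrist"; returns a dict with "frame" (480x640x3 uint8, blue, green, red), "fovy" (degrees; the focal length in pixels is half the picture's height over the tangent of half this angle, whatever the lens; pixels are square), "cx", "cy" (the principal point, pixels), "distortion" ([k1, k2, p1, p2, k3] as OpenCV has them; the pictures are not rectified), "position" and "rotation" of the camera in the world; the wrist camera has in their place "hand_eye" (4x4, takes a point from camera to tool coordinates, whose origin is the TCP and whose axes are the flange's). Camera axes: x right, y down, z forward; pixel columns grow to the right and rows downward; lengths in m; the calibration is good to about 2 mm. A picture is of the moment at which its call begins: read the wrist's pose just before it. There is no depth.
- finish_job(): hands the job in; it is judged then, once.
The state is a dict: "time_s": time; "joint_pos": joint angles; "qvel": joint speeds; "tau": joint torques, N m; "position": TCP position; "eef_rot": TCP orientation; "contact_force": force on the tool from outside, world axes, zero at the start; "ft_torque": the same for the moment, N m; "finger_gap": opening from 0.0 (shut) to 1.0 (fully open); "grasp_force": force on a finger pad.
Only numpy, scipy, OpenCV 4.12 (cv2) and the standard library are available. Lean on these libraries where they do the work, as an engineer would, in place of code of your own. Each camera call takes 0.05 s, during which the arm holds its last target. There are 200 camera calls.

## Working session

There is one attempt and no reset: what is moved stays moved. The work goes in short steps, Python scripts to look and compute and a tool call to move; the robot and the scene stay as the last step left them, time stands still between calls to the robot, and variables do not carry over. Pictures are saved under pics/ and viewed, at most 10 in all, crops included, and the job is handed in when it is done.

Besides the shell and the picture viewer there is one more tool, called after "Emit:" as name([rows], argument=value, ...), one row to a line, values as JSON. move_arm: Moves the arm, as the interface text tells. Its arguments: {"type":"object","properties":{"deltas":{"type":"array","items":{"type":"array"}},"jaw":{"type":"number"},"newtons":{"type":"number"}},"required":["deltas"]}

```bash
ls; mkdir -p pics; cat > h.py <<'E'
from rig import *
import numpy as np, cv2
from scipy.spatial.transform import Rotation as R
def shot(n,save=None):
    o=get_obs(); c=camera(n)
    f=240/np.tan(np.radians(c["fovy"])/2)
    K=np.array([[f,0,c["cx"]],[0,f,c["cy"]],[0,0,1]])
    if "hand_eye" in c:
        T=np.eye(4); T[:3,:3]=R.from_quat(o["eef_rot"]).as_matrix(); T[:3,3]=o["position"]
        M=T@np.array(c["hand_eye"]); p,Q=M[:3,3],M[:3,:3]
    else:
        p=np.array(c["position"]); Q=np.array(c["rotation"])
        if Q.shape!=(3,3): Q=R.from_quat(Q.ravel()).as_matrix()
    if save: cv2.imwrite("pics/"+save,c["frame"])
    return dict(im=c["frame"],K=K,d=np.array(c["distortion"],float),p=p,R=Q)
def ray(s,uv):
    q=cv2.undistortPoints(np.array(uv,float).reshape(-1,1,2),s["K"],s["d"]).reshape(-1,2)
    return np.c_[q,np.ones(len(q))]@s["R"].T
def onz(s,uv,z):
    r=ray(s,uv); return s["p"]+r*((z-s["p"][2])/r[:,2])[:,None]
def proj(s,X):
    rv=cv2.Rodrigues(s["R"].T)[0]
    return cv2.projectPoints(np.array(X,float).reshape(-1,1,3),rv,-s["R"].T@s["p"],s["K"],s["d"])[0].reshape(-1,2)
E
python3 - <<'E'
from h import *
print(get_obs())
for n in("top","side"):
    s=shot(n,n+"0.png"); print(n,s["p"],s["R"].round(3),s["K"][0,0],s["d"])
E
```

```text
pics
{'time_s': 0.0, 'joint_pos': array([ 1.34400939e+00,  2.13363819e-01, -3.50308857e-02,  1.32350569e+00,
        1.20074874e-06,  1.57081177e+00]), 'qvel': array([-1.19474569e-04,  9.32448839e-04, -1.06856492e-03, -6.43926690e-04,
        1.37435648e-04, -9.97417399e-05]), 'tau': array([-3.01064156e-04, -6.86162639e+01,  4.87120736e+01,  1.74657069e-02,
       -5.65459436e-05,  6.47072881e-06]), 'position': array([0.11235352, 0.48689331, 0.24782352]), 'eef_rot': array([ 1.13158274e-01,  9.93576822e-01, -5.48421772e-04, -6.30553284e-05]), 'contact_force': array([ 0.51827256, -0.43629348,  0.15856461]), 'ft_torque': array([ 0.03142393, -0.03652996,  0.00717278]), 'grasp_force': 0.0, 'finger_gap': 0.9980717744886827}
top [0.32810696 0.1914585  1.16760074] [[ 0.029 -0.988  0.153]
 [-1.    -0.03   0.   ]
 [ 0.004 -0.153 -0.988]] 459.3084292714485 [-0.09105621  0.          0.          0.          0.        ]
side [ 0.12935219 -0.44266183  0.6305544 ] [[ 0.871 -0.306  0.385]
 [-0.491 -0.503  0.711]
 [-0.024 -0.808 -0.588]] 464.65898006087815 [-0.02826599  0.          0.          0.          0.        ]
```

View pics/top0.png

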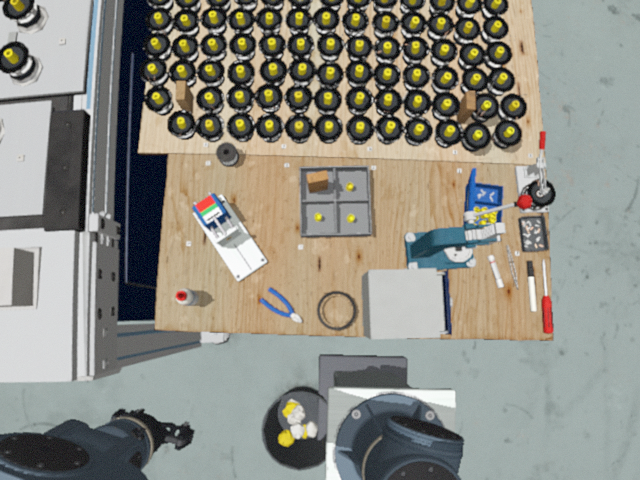

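View pics/side0.png

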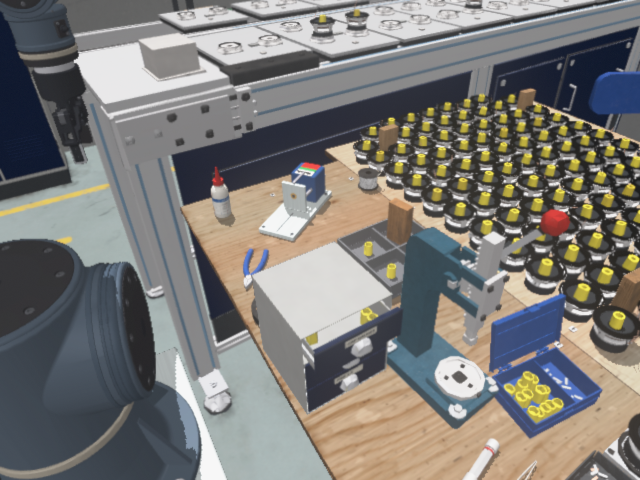

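Top view: the block is at about (318,182) in the upper-left compartment, and the gauges are at (351,187), (319,217) and (351,218). The fixture runs from (250,270) to its housing near (208,208), green at about (208,203). Next, coarse positions.

```bash
python3 - <<'E'
from h import *
s=shot("top"); im=s["im"]; h=cv2.cvtColor(im,cv2.COLOR_BGR2HSV)
def comp(m,box,amin=8):
    x0,y0,x1,y1=box; k=np.zeros(m.shape,np.uint8); k[y0:y1,x0:x1]=m[y0:y1,x0:x1]
    n,l,st,c=cv2.connectedComponentsWithStats(k.astype(np.uint8))
    return [(c[i],st[i,4],cv2.minAreaRect(np.argwhere(l==i)[:,::-1].astype(np.float32))) for i in range(1,n) if st[i,4]>=amin]
H,S,V=cv2.split(h)
for nm,m,box,z in [("block",(H<20)&(S>90)&(V<210),(300,166,374,238),.1),("green",(H>40)&(H<85)&(S>90),(185,185,280,285),.087),("red",((H<8)|(H>172))&(S>120),(190,185,240,230),.087),("base",(S<35)&(V>190),(185,185,280,285),.012)]:
    for c,a,r in comp(m,box): print(nm,c.round(1),a,r,onz(s,c,z).round(4), onz(s,cv2.boxPoints(r),z)[:,:2].round(3).tolist())
bc=[(302,169),(371,169),(373,236),(302,236)]
print(onz(s,bc,.036).round(3))
cv2.imwrite("pics/topcrop.png",np.hstack([cv2.resize(im[160:245,295:380],(400,400),interpolation=2),cv2.resize(im[188:283,188:283],(400,400),interpolation=2)]))
E
```

```text
block [317.4 180.8] 360 ((317.85296630859375, 180.9117889404297), (18.675241470336914, 21.10059928894043), 75.96376037597656) [[0.6475 0.2004 0.1   ]] [[0.663, 0.23], [0.677, 0.181], [0.632, 0.169], [0.618, 0.218]]
block [372.  187.6] 9 ((371.88238525390625, 187.5294189453125), (6.790997505187988, 1.9402848482131958), 75.96376037597656) [[0.6348 0.0686 0.1   ]] [[0.642, 0.073], [0.644, 0.069], [0.627, 0.065], [0.626, 0.069]]
block [372. 198.] 11 ((372.0, 198.0), (10.0, 0.0), -90.0) [[0.6089 0.0684 0.1   ]] [[0.597, 0.068], [0.597, 0.068], [0.621, 0.069], [0.621, 0.069]]
green [208.5 209.2] 60 ((208.57691955566406, 209.11538696289062), (3.0508506298065186, 18.027755737304688), 56.30992889404297) [[0.5729 0.4619 0.087 ]] [[0.563, 0.482], [0.589, 0.447], [0.583, 0.442], [0.557, 0.477]]
red [204.6 203.3] 150 ((204.46153259277344, 203.19229125976562), (8.59785270690918, 17.195707321166992), 56.3099365234375) [[0.5873 0.4725 0.087 ]] [[0.584, 0.496], [0.609, 0.463], [0.591, 0.45], [0.566, 0.483]]
base [221.4 196.8] 26 ((222.00001525878906, 197.50001525878906), (7.77817440032959, 3.535533905029297), 45.0) [[0.6237 0.4492 0.012 ]] [[0.626, 0.458], [0.632, 0.452], [0.618, 0.437], [0.611, 0.443]]
base [233.2 248.3] 1718 ((229.15382385253906, 237.23074340820312), (82.09561920166016, 36.055511474609375), 56.30992889404297) [[0.4895 0.4103 0.012 ]] [[0.578, 0.525], [0.634, 0.45], [0.459, 0.323], [0.406, 0.396]]
base [242.6 227.8] 47 ((242.61538696289062, 227.92306518554688), (14.976905822753906, 3.3282015323638916), 56.3099365234375) [[0.5435 0.3892 0.012 ]] [[0.557, 0.404], [0.562, 0.397], [0.53, 0.374], [0.525, 0.381]]
base [188.2 243. ] 25 ((188.5, 243.0), (5.0, 4.0), 0.0) [[0.4997 0.5273 0.012 ]] [[0.494, 0.533], [0.505, 0.533], [0.505, 0.52], [0.495, 0.52]]
[[0.697 0.241 0.036]
 [0.702 0.064 0.036]
 [0.528 0.057 0.036]
 [0.522 0.235 0.036]]
```

View pics/topcrop.png

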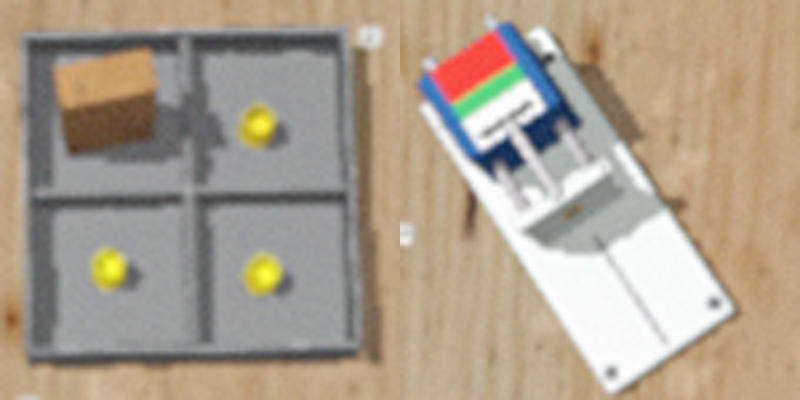

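Block top centre is near (317,176) px, yawed about 11°. I'll move above it, turning the tool about -65° on the way.

Emit:
move_arm([
  [[0.8, -0.4, 0.1], -0.14],
  [[0.8, -0.5, 0.1], -0.14],
  [[0.8, -0.5, 0.1], -0.14],
  [[0.8, -0.5, 0.1], -0.14],
  [[0.8, -0.5, 0.1], -0.14],
  [[0.8, -0.5, 0], -0.14],
  [[0.8, -0.5, 0], -0.14],
  [[0.8, -0.5, 0], -0.14],
], jaw=1)

```text
time_s: 0.82
position: [0.3054, 0.3692, 0.2632]
eef_rot: [0.397, 0.918, -0.0, -0.0]
contact_force: [0.5, 0.4, -0.4]
finger_gap: 1.004
grasp_force: 0.0
```

Emit:
move_arm([
  [[0.8, -0.5, 0], -0.14],
  [[0.8, -0.5, 0], -0.14],
  [[0.8, -0.5, 0], -0.14],
  [[0.8, -0.5, 0], -0.14],
  [[0.8, -0.5, 0], -0.14],
  [[0.8, -0.5, 0], -0.14],
  [[0.8, -0.5, 0], -0.14],
  [[0.8, -0.5, 0], -0.14],
])

```text
time_s: 1.48
position: [0.4974, 0.2492, 0.2631]
eef_rot: [0.646, 0.764, -0.0, -0.0]
contact_force: [0.0, 0.8, -0.1]
finger_gap: 0.998
grasp_force: 0.0
```

```bash
python3 - <<'E'
from h import *
import rig
o=get_obs(); M=R.from_quat(o["eef_rot"]).as_matrix()
print(o["position"],o["joint_pos"].round(3),np.degrees(np.arctan2(M[1,1],M[0,1])),[k for k in dir(rig) if k[0]!='_'])
s=shot("wrist","w1.png"); print(s["p"],s["R"].round(3),s["K"][0,0])
t=shot("top"); px=lambda u,v:(295+u*85/400,160+v*85/400); qx=lambda u,v:(188+(u-400)*95/400,188+v*95/400)
print(onz(t,[px(105,77),px(52,67),px(150,47)],.1))
print("line",onz(t,[qx(597,237),qx(665,343)],.012)); print("green",onz(t,[qx(488,90)],.087))
E
```

```text
[0.49742264 0.24916173 0.26308933] [0.464 0.331 0.16  1.4   0.    1.868] 9.592374708575724 ['PlanningError', 'camera', 'finish_job', 'get_obs', 'tips_ahead']
[0.48426941 0.32089841 0.38819498] [[ 0.986  0.159  0.046]
 [ 0.165 -0.945 -0.282]
 [-0.001  0.286 -0.958]] 345.561677083162
[[0.6584986  0.20094643 0.1       ]
 [0.66301029 0.22827969 0.1       ]
 [0.67523538 0.17831292 0.1       ]]
line [[0.50008067 0.40685203 0.012     ]
 [0.43697927 0.36219843 0.012     ]]
green [[0.57243026 0.46093078 0.087     ]]
```

View pics/w1.png

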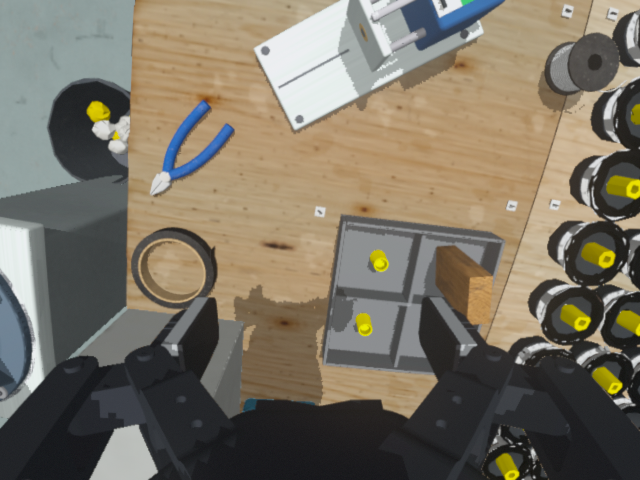

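Wrist view: the block is at about (465,280), its top face near (480,300), and the open fingers show at the bottom. Tool yaw = j1 - j6 + 90°, so at the fixture I'll use yaw of about 126°. Now I'll go over the block.

Emit:
move_arm([
  [[0.9, -0.27, 0], 0],
  [[0.9, -0.27, 0], 0],
  [[0.9, -0.27, 0], 0],
  [[0.9, -0.27, 0], 0],
  [[0.9, -0.27, -0.5], 0],
  [[0.9, -0.27, -0.5], 0],
  [[0, 0, -0.3], 0.05],
  [[0, 0, 0], 0],
])

```text
time_s: 2.25
position: [0.6583, 0.201, 0.2207]
eef_rot: [0.634, 0.774, -0.002, -0.001]
contact_force: [-0.8, 0.6, -0.2]
finger_gap: 1.002
grasp_force: 0.0
```

```bash
python3 - <<'E'
from h import *
print(tips_ahead)
s=shot("wrist","w2.png")
h=cv2.cvtColor(s["im"],cv2.COLOR_BGR2HSV)
p=proj(s,[[.6585,.201,.1]])[0]; print(p)
u,v=map(int,p); print(h[v-60:v+61:12,u-60:u+61:12].tolist()[5])
E
```

```text
0.017
[321.45691321 238.79485171]
[[102, 8, 165], [102, 8, 161], [102, 8, 165], [90, 6, 128], [17, 131, 202], [17, 132, 206], [18, 130, 212], [102, 8, 165], [0, 0, 125], [17, 82, 197], [17, 91, 200]]
```

View pics/w2.png

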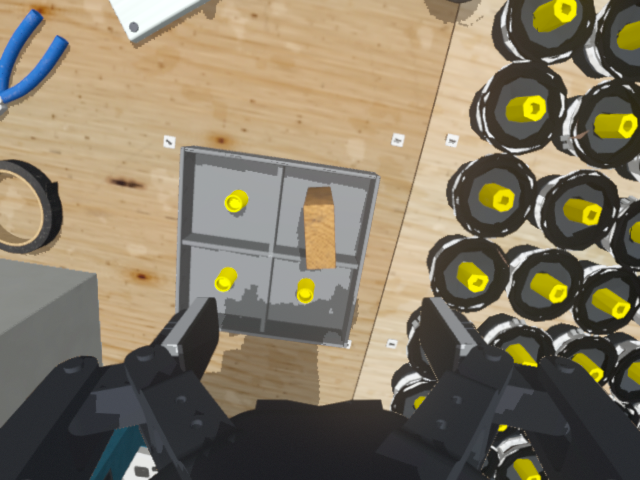

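The block's lit top face spans roughly (304,205) to (336,270), close to centred. I'll measure it by mask.

```bash
cat >> h.py <<'E'
def yaw():
    M=R.from_quat(get_obs()["eef_rot"]).as_matrix(); return np.degrees(np.arctan2(M[1,1],M[0,1]))
E
python3 - <<'E'
from h import *
s=shot("wrist"); h=cv2.cvtColor(s["im"],cv2.COLOR_BGR2HSV); H,S,V=cv2.split(h)
m=((H<25)&(S>90)&(V>185)).astype(np.uint8); k=np.zeros_like(m); k[195:280,295:345]=m[195:280,295:345]
k=cv2.morphologyEx(k,cv2.MORPH_CLOSE,np.ones((3,3)))
n,l,st,c=cv2.connectedComponentsWithStats(k); i=1+np.argmax(st[1:,4])
pt=np.argwhere(l==i)[:,::-1]
W=onz(s,pt,.1)[:,:2]*1000
r=cv2.minAreaRect(W.astype(np.float32)); print(st[i],r); print(cv2.boxPoints(r).round(1).tolist())
print(get_obs()["position"],yaw())
E
```

```text
[ 304  205   31   64 1805] ((656.7982177734375, 202.00567626953125), (21.645448684692383, 49.077396392822266), 13.10667610168457)
[[640.7000122070312, 223.5], [651.7999877929688, 175.6999969482422], [672.9000244140625, 180.60000610351562], [661.7999877929688, 228.39999389648438]]
[0.65775608 0.20193504 0.22428157] 11.299832135466175
```

Size checks (21.6 × 49 mm): centre (0.6568, 0.2020), yaw 13.1°. I'll descend 142 mm and grip.

Emit:
move_arm([
  [[-0.03, 0, -0.8], 0.06],
  [[0, 0, -0.8], 0],
  [[0, 0, -0.8], 0],
  [[0, 0, -0.8], 0],
  [[0, 0, -0.8], 0],
  [[0, 0, -0.75], 0],
  [[0, 0, 0], 0],
  [[0, 0, 0], 0],
])

```text
time_s: 3.02
position: [0.6568, 0.2021, 0.0829]
eef_rot: [0.622, 0.783, -0.0, -0.0]
contact_force: [-0.2, -0.3, 0.9]
finger_gap: 0.998
grasp_force: 0.0
```

Emit:
move_arm([
  [[0, 0, 0], 0],
  [[0, 0, 0], 0],
  [[0, 0, 0], 0],
  [[0, 0, 0], 0],
  [[0, 0, 0], 0],
  [[0, 0, 0], 0],
  [[0, 0, 0], 0],
  [[0, 0, 0], 0],
], jaw=0, newtons=60)

```text
time_s: 3.68
position: [0.6579, 0.2017, 0.0825]
eef_rot: [0.622, 0.783, 0.0, 0.0]
contact_force: [-1.0, 0.1, 5.5]
finger_gap: 0.26
grasp_force: 59.3
```

Emit:
move_arm([
  [[0, 0, 0], 0],
  [[0, 0, 0], 0],
  [[0, 0, 0], 0],
  [[0, 0, 0], 0],
])

```text
time_s: 4.02
position: [0.6579, 0.2017, 0.0825]
eef_rot: [0.622, 0.783, 0.0, 0.0]
contact_force: [0.4, 0.7, 5.0]
finger_gap: 0.255
grasp_force: 59.3
```

Gripped at 22 mm width. I'll lift, then carry to the approach side of the fixture, turning +113°.

Emit:
move_arm([
  [[0, 0, 0.5], 0],
  [[0, 0, 0.8], 0],
  [[0, 0, 0.8], 0],
  [[0, 0, 0.8], 0],
  [[0, 0, 0.8], 0],
  [[0, 0, 0.6], 0],
  [[0, 0, 0], 0],
  [[0, 0, 0], 0],
])

```text
time_s: 4.68
position: [0.658, 0.2017, 0.2115]
eef_rot: [0.622, 0.783, 0.001, 0.0]
contact_force: [0.2, -0.9, -1.2]
finger_gap: 0.254
grasp_force: 58.8
```

Emit:
move_arm([
  [[-0.4, 0.4, 0], 0.23],
  [[-0.4, 0.4, 0], 0.23],
  [[-0.4, 0.4, 0], 0.23],
  [[-0.4, 0.4, 0], 0.23],
  [[-0.4, 0.4, 0], 0.23],
  [[-0.4, 0.4, 0], 0.23],
  [[-0.4, 0.4, 0], 0.23],
  [[-0.4, 0.4, 0], 0.23],
])

```text
time_s: 5.35
position: [0.5603, 0.2978, 0.2093]
eef_rot: [0.185, 0.983, -0.001, -0.001]
contact_force: [0.6, -0.1, -0.7]
finger_gap: 0.257
grasp_force: 58.7
```

Emit:
move_arm([
  [[-0.4, 0.35, 0], 0.23],
  [[-0.4, 0.35, 0], 0.23],
  [[-0.4, 0.35, 0], 0.23],
  [[-0.4, 0.35, 0], 0.23],
  [[-0.4, 0.35, 0], 0.23],
  [[-0.4, 0.35, 0], 0.23],
  [[-0.4, 0.35, 0], 0.23],
  [[-0.4, 0.3, 0], 0.23],
])

```text
time_s: 6.02
position: [0.4644, 0.3803, 0.2094]
eef_rot: [-0.291, 0.957, -0.0, -0.001]
contact_force: [0.1, -0.4, 0.2]
finger_gap: 0.256
grasp_force: 58.7
```

```bash
python3 - <<'E'
from h import *
o=get_obs(); print(o["position"],yaw(),o["joint_pos"].round(2),o["grasp_force"],o["contact_force"])
s=shot("wrist","w3.png"); print(s["p"])
E
```

```text
[0.46437424 0.3802619  0.20935443] 123.85258410332851 [0.69 0.43 0.17 1.31 0.   0.1 ] 58.7241393327713 [ 0.10613468 -0.42721645  0.22021234]
[0.40327847 0.34033367 0.3346107 ]
```

View pics/w3.png

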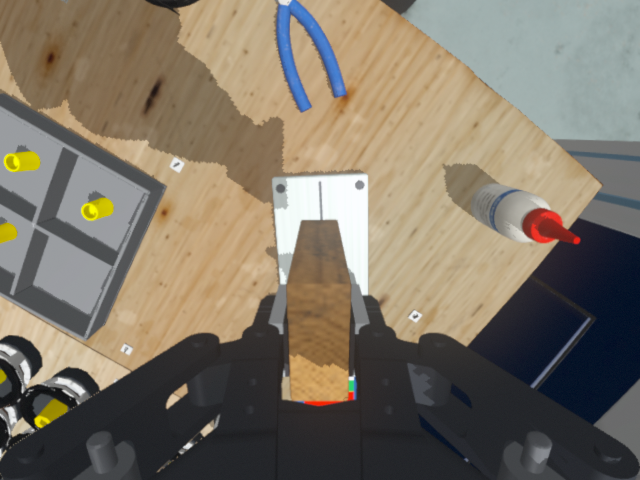

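Wrist view: the base's near edge runs from (274,177) to (367,174), with its dark line at (321,182–220) and the held block in front. I'll measure the fixture axis from the base's side edges and near edge.

```bash
python3 - <<'E'
from h import *
s=shot("wrist"); h=cv2.cvtColor(s["im"],cv2.COLOR_BGR2HSV); H,S,V=cv2.split(h)
m=(S<45)&(V>165); L=[];Rr=[]
for v in range(200,285,3):
    c=np.where(m[v,255:390])[0]+255
    if len(c)>20: Rr.append((c[-1]+.5,v)); 
    if len(c)>20 and v<245: L.append((c[0]-.5,v))
T=[(u,np.where(m[165:195,u])[0][0]+164.5) for u in list(range(292,314,3))+list(range(330,352,3))]
dk=[(280+np.argmin(V[v,300:340].astype(int))+20,v) for v in range(186,216,3)]
def fit(p,z=.012):
    P=onz(s,p,z)[:,:2].astype(np.float32); f=cv2.fitLine(P,cv2.DIST_HUBER,0,.001,.001).ravel(); return f[:2]*np.sign(f[0]),f[2:],np.abs((P-f[2:])@[-f[1],f[0]]).max()
for n,p in(("L",L),("R",Rr),("near",T),("dark",dk)):
    d,c,e=fit(p); print(n,len(p),c.round(4),np.degrees(np.arctan2(d[1],d[0])).round(2),e.round(4))
dL,cL,_=fit(L);dR,cR,_=fit(Rr);dT,cT,_=fit(T)
a=np.arctan2(*(dL+dR)[::-1]); x=np.array([np.cos(a),np.sin(a)]); y=np.array([-x[1],x[0]])
print("width",(cL-cR)@y,"centre y",(cL+cR)@y/2)
O=x*(cT@x+.095)+y*((cL+cR)@y/2); print("origin",O,"yaw",np.degrees(a))
O2=get_obs(); q=O2["position"][:2]-O; print("tcp in fixture",q@x,q@y,"yaw err",yaw()-90-np.degrees(a))
dd,cd,_=fit(dk); print("dark y",(cd-O)@y)
E
```

```text
L 15 [0.4878 0.3459] 35.36 0.0006
R 28 [0.4565 0.434 ] 36.6 0.001
near 16 [0.4303 0.3591] -53.39 0.0005
dark 10 [0.4484 0.3722] 34.38 0.0
width -0.08965167 centre y 0.03809622
origin [0.50696594 0.41518342] yaw 35.9831
tcp in fixture -0.05522087962633648 -0.002360161721642608 yaw err -2.1438059560653357
dark y -0.0004058443
```

Width 89.7 mm and the dark line at y=0 both agree. Origin (0.507, 0.415), yaw about 36.3°. I'll correct y by +2.4 mm and yaw by +2.4°, then lower 118 mm.

Emit:
move_arm([
  [[-0.05, 0.06, -0.4], 0.08],
  [[0, 0, -0.7], 0],
  [[0, 0, -0.7], 0],
  [[0, 0, -0.7], 0],
  [[0, 0, -0.7], 0],
  [[0, 0, -0.5], 0],
  [[0, 0, -0.1], 0],
  [[0, 0, -0.1], 0],
])

```text
time_s: 6.78
position: [0.4638, 0.381, 0.0928]
eef_rot: [-0.307, 0.952, -0.0, -0.001]
contact_force: [0.5, -0.5, -0.1]
finger_gap: 0.254
grasp_force: 58.7
```

Emit:
move_arm([
  [[0, 0, -0.02], 0],
  [[0, 0, 0], 0],
  [[0, 0, 0], 0],
])

```text
time_s: 7.03
position: [0.4645, 0.3822, 0.0941]
eef_rot: [-0.308, 0.951, 0.0, 0.001]
contact_force: [-0.2, 0.1, -0.5]
finger_gap: 0.258
grasp_force: 58.7
```

```bash
cat >> h.py <<'E'
def fx():
    a=np.radians(36.3);x=np.array([np.cos(a),np.sin(a)]);q=get_obs()["position"][:2]-[.50697,.41518]
    o=get_obs(); return (q@x).round(4),(q@[-x[1],x[0]]).round(4),o["position"][2].round(4),(yaw()-126.3).round(2),"F along",(o["contact_force"][:2]@x).round(2),"Fz",o["contact_force"][2].round(2)
E
python3 - <<'E'
from h import *
print(fx())
w=shot("wrist","w4.png"); s=shot("side"); cv2.imwrite("pics/s4.png",np.hstack([cv2.resize(s["im"][150:260,200:340],(700,550),interpolation=2)]))
E
```

```text
(np.float64(-0.0538), np.float64(-0.0015), np.float64(0.0941), np.float64(-0.42), 'F along', np.float64(-0.09), 'Fz', np.float64(-0.5))
```

View pics/w4.png

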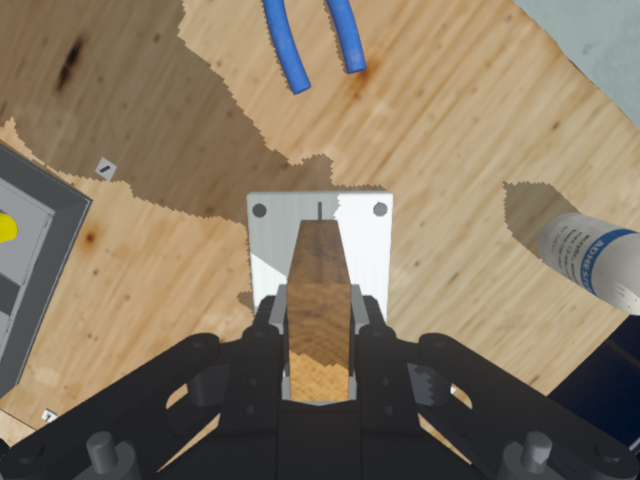

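View pics/s4.png

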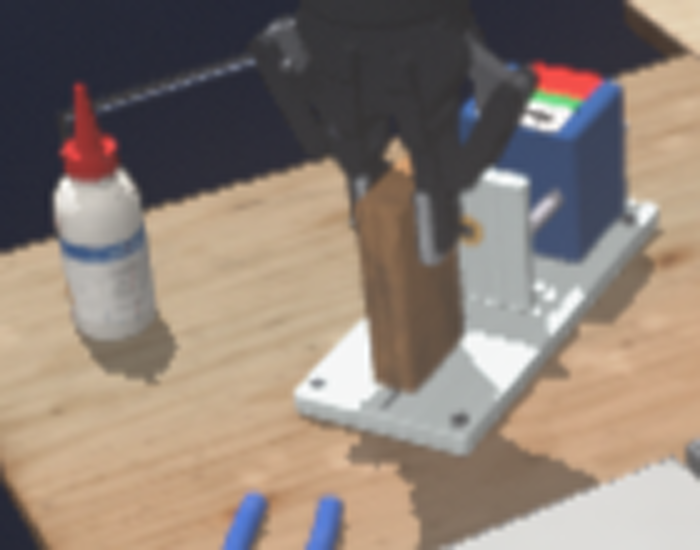

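The block hangs upright over the base in front of the plate, centred on the line (wrist px (320,215)), and the pointer is in the white. I'll lower the last 2–3 mm and close most of the gap.

Emit:
move_arm([
  [[-0.03, 0.04, -0.05], 0.01],
  [[0, 0, -0.03], 0],
  [[0, 0, 0], 0],
  [[0.13, 0.1, 0], 0],
  [[0.13, 0.1, 0], 0],
  [[0.13, 0.1, 0], 0],
  [[0.13, 0.1, 0], 0],
  [[0, 0, 0], 0],
])

```text
time_s: 7.8
position: [0.4796, 0.3957, 0.0907]
eef_rot: [-0.311, 0.951, 0.0, 0.0]
contact_force: [0.9, 0.9, -0.5]
finger_gap: 0.253
grasp_force: 58.7
```

```bash
python3 -c "
from h import *
print(fx())"
```

```text
(np.float64(-0.0336), np.float64(0.0005), np.float64(0.0907), np.float64(-0.1), 'F along', np.float64(1.28), 'Fz', np.float64(-0.47))
```

Emit:
move_arm([
  [[0.09, 0.066, 0], 0],
  [[0.09, 0.066, 0], 0],
  [[0.09, 0.066, 0], 0],
  [[0.09, 0.066, 0], 0],
  [[0.09, 0.066, 0], 0],
  [[0.09, 0.066, 0], 0],
  [[0, 0, 0], 0],
  [[0, 0, 0], 0],
])

```text
time_s: 8.47
position: [0.4949, 0.4069, 0.0907]
eef_rot: [-0.311, 0.951, -0.0, -0.0]
contact_force: [-3.1, -1.6, 2.3]
finger_gap: 0.255
grasp_force: 59.1
```

```bash
python3 -c "
from h import *
print(fx())"
```

```text
(np.float64(-0.0147), np.float64(0.0005), np.float64(0.0907), np.float64(-0.09), 'F along', np.float64(-3.48), 'Fz', np.float64(2.28))
```

Force about 3.5 N at roughly 10 mm of travel, which matches the spring. Advancing 9.5 mm more.

Emit:
move_arm([
  [[0.064, 0.047, 0], 0],
  [[0.064, 0.047, 0], 0],
  [[0.064, 0.047, 0], 0],
  [[0.064, 0.047, 0], 0],
  [[0, 0, 0], 0],
  [[0, 0, 0], 0],
  [[0, 0, 0], 0],
  [[0, 0, 0], 0],
])

```text
time_s: 9.13
position: [0.5022, 0.4123, 0.0907]
eef_rot: [-0.311, 0.95, -0.0, -0.001]
contact_force: [-6.8, -5.0, 3.1]
finger_gap: 0.252
grasp_force: 59.2
```

```bash
python3 - <<'E'
from h import *
print(fx())
s=shot("side"); t=shot("top")
cv2.imwrite("pics/s5.png",np.hstack([cv2.resize(s["im"][150:250,230:340],(440,400),interpolation=2),cv2.resize(t["im"][190:270,185:257],(360,400),interpolation=2)]))
E
```

```text
(np.float64(-0.0055), np.float64(0.0005), np.float64(0.0907), np.float64(-0.09), 'F along', np.float64(-8.5), 'Fz', np.float64(3.09))
```

View pics/s5.png

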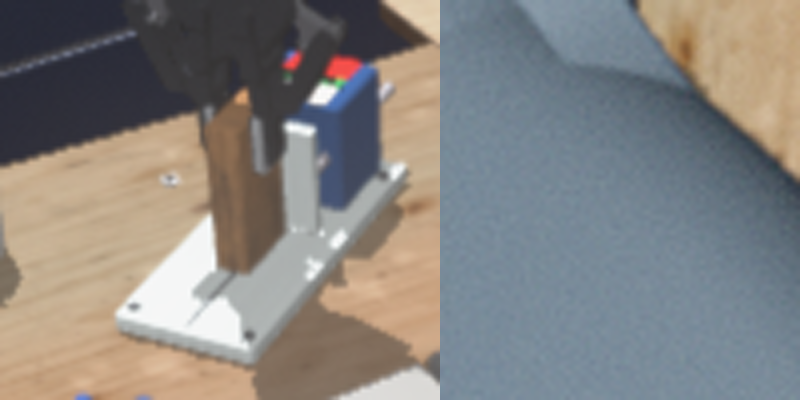

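The side view shows the block flat on the plate, the pointer at about (340,83) at the green field, and nothing of the robot on the fixture. I'll check that it is steady, then hand in.

Emit:
move_arm([
  [[0, 0, 0], 0],
  [[0, 0, 0], 0],
  [[0, 0, 0], 0],
  [[0, 0, 0], 0],
  [[0, 0, 0], 0],
  [[0, 0, 0], 0],
])

```text
time_s: 9.73
position: [0.5022, 0.4123, 0.0907]
eef_rot: [-0.311, 0.95, -0.0, -0.001]
contact_force: [-7.0, -3.8, 2.9]
finger_gap: 0.253
grasp_force: 59.2
```

```bash
python3 - <<'E'
from h import *
a=[]
for _ in range(3):
    s=shot("side"); a.append(fx()); print(a[-1])
h=cv2.cvtColor(s["im"],cv2.COLOR_BGR2HSV)
F=np.mean([-float(q[5]) for q in a]); x=np.mean([float(q[0]) for q in a])+.025
print(F,x)
if 6.3<F<10 and .015<x<.025: print(finish_job())
E
```

```text
(np.float64(-0.0055), np.float64(0.0005), np.float64(0.0907), np.float64(-0.09), 'F along', np.float64(-7.76), 'Fz', np.float64(2.0))
(np.float64(-0.0055), np.float64(0.0006), np.float64(0.0907), np.float64(-0.09), 'F along', np.float64(-7.47), 'Fz', np.float64(3.0))
(np.float64(-0.0055), np.float64(0.0005), np.float64(0.0907), np.float64(-0.09), 'F along', np.float64(-7.49), 'Fz', np.float64(2.43))
7.573333333333333 0.0195
the job is handed in; nothing more can be done
None
```

I handed the job in with the block gripped at 59 N, standing centred on the fixture base and pushing the plate steadily with about 7.6 N at an estimated 19.5 mm of travel (middle of the green); the judge's result was not shown.

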